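# Sort unpacked kiln furniture into its trays

### The arm

A 6-joint arm with a two-finger parallel gripper is mounted at the origin on the work surface. World frame = base frame: x ahead of the robot, y to its left, z up, the work surface at z = 0. Lengths are in mm, angles in rad, forces in N, time in s.
With the tool pointing down it reaches from about 300 to 825 mm from the base axis. Payload 5.4 kg.
Tool frame: the origin (TCP) lies between the finger pads; the fingertips stand 19 mm ahead of it and the grasp point (between the pads) is the TCP (arm.tip_reach is the distance from the TCP to the fingertips, in mm); z points along the fingers, y is the line along which they close (so a half turn about z gives the same grasp; the last joint's range is limited). The gripper opens to 92 mm and grips with 3 to 60 N. Pads are 20 mm wide; open, the fingers measure 128 mm over their backs; the gripper's body (75 mm by 189 mm) begins 69 mm behind the grasp point.
Start: joints at [-1.512, 0.158, 1.597, -0, 1.386, -0.21], TCP at [152.682, -554.341, 233.601] pointing down, gripper open.
Joint ranges: [-2.91, 2.91], [-0.94, 2.29], [0.18, 2.7], [-1.29, 4.43], [0.17, 2.64], [-3, 3]. Speed limits (rad/s): [2.57, 2.57, 3.14, 3.14, 3.14, 3.14].

### API

Orientations are given as a unit quaternion [x, y, z, w].
In Python, from bench import telemetry, eyes, arm gives the robot as it stands.
- The arm moves only by the tool step_arm, never from a script. Its argument "increments" is a list of rows, each a list of 5 numbers: the shift along the world's x, y, z in mm, then the turn about the world's z in rad, then the closure, from 0 (fully open) to 1 (shut). In form: [[x, y, z, roll, jaw], ...]. A call has 1 to 12 rows; each row is the pose to reach, as a shift and turn from the pose commanded when the call began; what a row does not reach only later rows make up. A row lasts 1/12 s, in which the tool goes at most 41.7 mm and 7.16 degrees, less where a joint would pass 70% of its speed; a pose out of reach is approached as far as the arm can. A call with a gripper value outside its range is refused whole. The fingers move at their own pace and stop on an object; "grip_force" is the grip in N (left out, the last holds). Time passes only in rows, so rows that repeat a pose let the fingers close. It gives the time, the measured TCP pose, the force, the opening and the grip force at its end, in the units of the state.
- telemetry.get_state(): the state, without advancing time (a new reading comes with each control period).
- eyes.read_camera(name): name is "scene" or "top"; returns (picture, depth): 400x640x3 uint8, red, green, blue; 400x640 float32, mm along the optical axis (not along the pixel's ray), 0 where there is no reading.
- eyes.camera_params(name): a dict with "fx", "fy", "cx", "cy" (pixels), "dist_coeffs" ([k1, k2, p1, p2, k3] as OpenCV has them; the pictures are not rectified), "origin" and "rotation" of the camera in the world. Camera axes: x right, y down, z forward; pixel columns grow to the right and rows downward; lengths in mm; the calibration is good to about 2 mm. A picture is of the moment at which its call begins. camera_params takes no time and is no camera call.
- arm.job_done(): hands the job in; it is judged then, once.
The state is a dict: "time_s": time; "qpos": joint angles; "joint_velocities": joint speeds; "tau": joint torques, N m; "ee_pos": TCP position; "eef_rot": TCP orientation; "ft_force": force on the tool from outside, world axes, zero at the start; "ft_torque": the same for the moment, N m; "gripper_width": finger opening in mm; "finger_force": force on a finger pad.
Only numpy, scipy, OpenCV 4.12 (cv2) and the standard library are available. Lean on these libraries where they do the work, as an engineer would, in place of code of your own. Each camera call takes 0.05 s, during which the arm holds its last target. There are 200 camera calls.

### The job

The kiln has been unpacked: put each loose piece of kiln furniture into the tray whose fixed sample is of the same kind - both tall tubes, both squat collars and the brick - standing flat on the tray floor as they stand now, not stacked and not leaning on the lip. Set every piece down rather than dropping it, leave the mug and the jar where they are, and finish with everything let go and at rest.

Things in the scene. Friction and masses are not known exactly. Their poses are not given: they have to be found in the camera images.
- tall_a_centre (a point): tall kiln prop: buff fired-clay tube standing on end, 44 mm across, 62 mm high, 24 mm bore open at both ends, about 130 g; two are alike. Point at its centre, half-way up; z along its axis.
- tall_b_centre (a point): tall kiln prop: buff fired-clay tube standing on end, 44 mm across, 62 mm high, 24 mm bore open at both ends, about 130 g; two are alike. Point at its centre, half-way up; z along its axis.
- short_a_centre (a point): squat kiln collar: buff fired-clay ring standing on its flat end, 52 mm across, 34 mm high, 30 mm bore open at both ends, about 100 g; two are alike. Point at its centre, half-way up; z along its axis.
- short_b_centre (a point): squat kiln collar: buff fired-clay ring standing on its flat end, 52 mm across, 34 mm high, 30 mm bore open at both ends, about 100 g; two are alike. Point at its centre, half-way up; z along its axis.
- brick_centre (a point): the kiln brick: one buff fired-clay block, 40 mm (its x) by 64 mm (its y) by 40 mm high, lying flat, about 110 g; best gripped across its x. Point at its centre, half-way up; z up.
- tray_tall: fixed wooden tray, 160 (x) by 176 mm (y); floor 4 mm thick; lip 6 mm wide, 12 mm high. A tall tube like the loose ones is fixed on its floor at (45, 0) mm as the sample. Room in front of it for two pieces, e.g. centred at (-36, 45) and (-36, -45) mm. Origin: centre of the underside; x towards the sample (away from the robot), z up.
- tray_short: fixed wooden tray, 160 (x) by 176 mm (y); floor 4 mm thick; lip 6 mm wide, 12 mm high. A squat collar like the loose ones is fixed on its floor at (45, 0) mm as the sample. Room in front of it for two pieces, e.g. centred at (-36, 45) and (-36, -45) mm. Origin: centre of the underside; x towards the sample (away from the robot), z up.
- tray_brick: fixed wooden tray, 160 (x) by 176 mm (y); floor 4 mm thick; lip 6 mm wide, 12 mm high. A brick like the loose one, long side along y, is fixed on its floor at (45, 0) mm as the sample. Room in front of it for the loose brick, e.g. centred at (-32, 0) mm, long side along y. Origin: centre of the underside; x towards the sample (away from the robot), z up.
- mug: bystander: white mug, 76 mm across, 85 mm high, loose, at the left of the work; leave it alone. Origin at the centre of its foot.
- jar: bystander: closed grey-green glaze jar, 72 mm across, 100 mm high, loose, at the right of the work; leave it alone. Origin at the centre of its foot.

How it is judged:
By the outcome, as a careful person would: the job done as asked, in the order asked, and still so for the second after the job is handed in, with the robot touching nothing.
It also fails if it takes over 115 s, if anything falls off the work surface, if the arm or the gripper's body presses on something with over 40 N, if the wrist force passes 120 N, or if a joint passes its speed limit or range.

## Working session

There is one attempt and no reset: what is moved stays moved. The work goes in short steps, Python scripts to look and compute and a tool call to move; the robot and the scene stay as the last step left them, time stands still between calls to the robot, and variables do not carry over. Pictures are saved under pics/ and viewed, at most 14 in all, crops included, and the job is handed in when it is done.

Besides the shell and the picture viewer there is one more tool, called after "Call:" in YAML: its name, and indented under it one key for each argument. step_arm: Moves the arm, as the interface text tells. Its arguments: {"type":"object","properties":{"increments":{"type":"array","items":{"type":"array","items":{"type":"number"}}},"grip_force":{"type":"number"}},"required":["increments"]}

```bash
mkdir -p pics
cat > h.py <<'E'
import numpy as np, cv2
from bench import telemetry, eyes, arm
def look(name,fn=None):
    im,d=eyes.read_camera(name)
    if fn: cv2.imwrite('pics/'+fn,im[:,:,::-1]); np.savez('pics/'+fn+'.npz',im=im,d=d)
    return im,d
def cloud(name,d):
    p=eyes.camera_params(name); K=np.array([[p['fx'],0,p['cx']],[0,p['fy'],p['cy']],[0,0,1]])
    v,u=np.mgrid[:400,:640]
    n=cv2.undistortPoints(np.stack([u,v],-1).reshape(-1,1,2).astype(np.float64),K,np.array(p['dist_coeffs'])).reshape(400,640,2)
    c=np.dstack([n[...,0]*d,n[...,1]*d,d])
    return c@np.array(p['rotation']).T+np.array(p['origin'])
E
python3 - <<'E'
from h import *
print(telemetry.get_state())
for n in('top','scene'):
    im,d=look(n,n+'0.png'); p=eyes.camera_params(n); print(p)
    w=cloud(n,d); print(w[::100,::160].round())
E
```

```text
{'time_s': 0.0, 'qpos': array([-1.51208682e+00,  1.59010889e-01,  1.59821766e+00,  1.49996183e-05,
        1.38617711e+00, -2.10116738e-01]), 'joint_velocities': array([-0.00027606, -0.00012318,  0.00169559, -0.00050188,  0.00031056,
        0.00155786]), 'tau': array([-8.97717491e-04, -3.85578847e+01, -3.22108662e+01,  7.01032206e-02,
        3.78595199e-02, -1.34319494e-04]), 'ee_pos': array([ 152.66005549, -553.76449115,  232.64761541]), 'eef_rot': array([ 9.90979927e-01,  1.34007324e-01,  7.59101620e-05, -9.03351026e-04]), 'ft_force': array([0.17432467, 1.24361583, 0.091991  ]), 'ft_torque': array([ 0.02415109, -0.03401873, -0.011429  ]), 'finger_force': 0.0, 'gripper_width': 92.04724281400365}
{'fx': 390.2677022936701, 'fy': 390.2677022936701, 'cx': 314.36734005525153, 'cy': 201.90992696708804, 'dist_coeffs': array([-0.09885499,  0.        ,  0.        ,  0.        ,  0.        ]), 'origin': array([ 471.87966464,    9.08282693, 1032.97314311]), 'rotation': array([-0.70498664,  0.70853928, -0.02294065,  0.02096783])}Traceback (most recent call last):
  File "<stdin>", line 5, in <module>
  File "h.py", line 12, in cloud
    return c@np.array(p['rotation']).T+np.array(p['origin'])
           ~^~~~~~~~~~~~~~~~~~~~~~~~~~
ValueError: matmul: Input operand 1 has a mismatch in its core dimension 0, with gufunc signature (n?,k),(k,m?)->(n?,m?) (size 4 is different from 3)
```

View pics/top0.png

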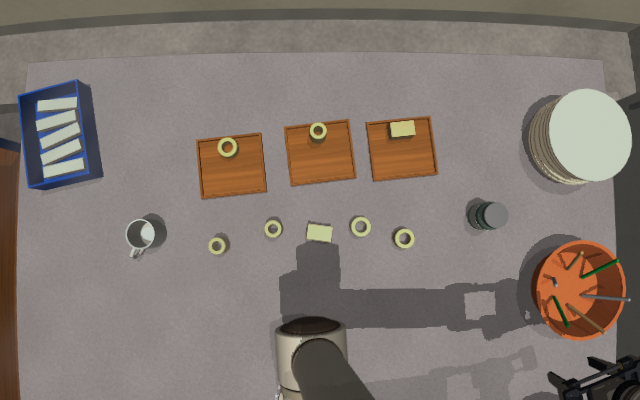

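The top view shows trays at about (231,166), (320,153) and (402,149). The loose pieces are rings at (217,246), (273,229), (361,226) and (404,239), and the brick at (320,232). The mug is at (142,234) and the jar at (488,215). The rotation turned out to be a quaternion, so I'm fixing that.

```bash
sed -i 's/np.array(p\[.rotation.\]).T/Rotation.from_quat(p["rotation"]).as_matrix().T/; 1a from scipy.spatial.transform import Rotation' h.py
cat >> h.py <<'E'
def objs(d,im,name='top'):
    w=cloud(name,d); z=w[...,2]
    yel=(im[...,0].astype(int)>130)&(im[...,0].astype(int)-im[...,2]>35)&(im[...,1].astype(int)-im[...,2]>28)
    n,l,s,c=cv2.connectedComponentsWithStats((yel&(d>0)).astype(np.uint8))
    out=[]
    for i in range(1,n):
        if s[i,4]<60 or s[i,4]>900: continue
        m=l==i; h=np.percentile(z[m],75)
        t=m&(abs(z-h)<8)
        (cx,cy),r,a=cv2.minAreaRect(w[t][:,:2].astype(np.float32))
        print('px',c[i].round(),'n',t.sum(),'top z %.1f'%h,'centre %.1f %.1f'%(cx,cy),'size',np.round(r,1),'ang %.1f'%a,'mean',w[t][:,:2].mean(0).round(1))
E
python3 - <<'E'
from h import *
for n in('top','scene'):
    im,d=look(n,n+'1.png'); w=cloud(n,d); print(n); print('table',w[300,200],w[220,450])
    objs(d,im,n)
    if n=='top':
      for nm,b in dict(L=(185,125,280,205),M=(275,115,362,192),R=(362,112,445,185)).items():
        x0,y0,x1,y1=b; S=im[y0:y1,x0:x1].astype(int); W=w[y0:y1,x0:x1]
        br=((S[...,0]-S[...,2])>45)&(W[...,2]<25)&(W[...,2]>1)
        print(nm,cv2.minAreaRect(W[br][:,:2].astype(np.float32)),'z',np.percentile(W[br][:,2],[5,50,95]))
E
```

```text
top
table [277.097886   310.59354721  -1.03322928] [ 485.71950147 -356.79917795    1.18715305]
px [361. 226.] n 205 top z 34.3 centre 470.3 -111.9 size [48.8 49.3] ang 0.2 mean [ 471.4 -112. ]
px [272. 228.] n 159 top z 62.0 centre 467.8 110.9 size [42.6 39.8] ang 89.8 mean [467.5 111.5]
px [319. 232.] n 368 top z 40.5 centre 456.5 -5.7 size [63.  38.9] ang 81.6 mean [456.4  -5.5]
px [404. 238.] n 199 top z 34.3 centre 439.7 -224.6 size [49.7 49.5] ang 27.1 mean [ 439.8 -224.7]
px [216. 245.] n 155 top z 61.8 centre 424.7 250.9 size [41.4 40.4] ang 26.2 mean [424.5 251.2]
px [587. 267.] n 92 top z 13.2 centre 352.8 -748.4 size [32.  39.3] ang 79.8 mean [ 352.6 -744.7]
px [622. 279.] n 117 top z 81.1 centre 325.2 -798.4 size [91.4 17.6] ang 11.3 mean [ 325.1 -798.7]
px [553. 311.] n 191 top z 13.2 centre 233.1 -638.4 size [68.2 33.2] ang 26.1 mean [ 236.  -640.8]
px [614. 317.] n 116 top z 81.5 centre 228.1 -776.2 size [16.6 88.8] ang 51.7 mean [ 228.3 -776.5]
px [581. 337.] n 154 top z 81.1 centre 181.6 -677.1 size [116.   19.1] ang 89.8 mean [ 181.4 -676.9]
L ((635.9757690429688, 22
[... 768 characters left out ...]
g 63.7 mean [ 290.7 -615.1]
px [344. 172.] n 67 top z 63.8 centre 468.9 111.5 size [41.5 41.1] ang 8.8 mean [467.1 111.9]
px [303. 179.] n 192 top z 41.9 centre 458.9 -5.7 size [58.  40.3] ang 82.6 mean [457.2  -5.6]
px [227. 183.] n 95 top z 34.8 centre 439.2 -225.8 size [50.  47.3] ang 49.5 mean [ 439.2 -224.4]
px [267. 187.] n 99 top z 35.2 centre 471.4 -112.0 size [48.8 46.9] ang 85.6 mean [ 470.7 -111.9]
px [402. 233.] n 123 top z 39.5 centre 679.3 233.6 size [48.2 47. ] ang 61.6 mean [680.1 233.4]
px [315. 247.] n 98 top z 67.2 centre 714.3 -3.2 size [38.  40.5] ang 81.9 mean [713.7  -3.1]
px [229. 265.] n 305 top z 45.6 centre 723.9 -223.7 size [41.3 61.9] ang 5.3 mean [ 724.4 -223.9]
```

View pics/scene1.png

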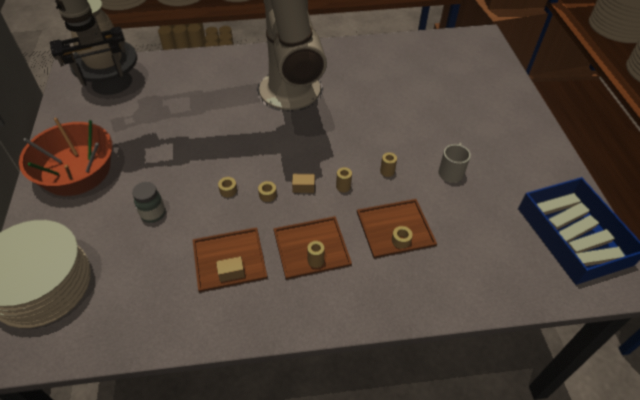

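The left tray's sample is a collar (top z 38), the middle one's a tall tube (66) and the right one's a brick (44). Sample positions agree with the tray fits to about 2 mm. I'll place tubes first, then collars, then the brick, with the fingers closing along the tray x axis (yaw about 0.107).

Call:
step_arm:
  increments:
    - [15,30,0,0.1,0.28]
    - [45,95,0,0.22,0.28]
    - [75,160,0,0.34,0.28]
    - [105,225,0,0.46,0.28]
    - [135,290,0,0.58,0.28]
    - [160,340,0,0.7,0.28]
    - [185,390,0,0.82,0.28]
    - [210,440,0,0.94,0.28]
    - [230,480,0,1.06,0.28]
    - [245,510,0,1.18,0.28]
    - [250,520,0,1.3,0.28]
    - [250,520,0,1.41,0.28]
  grip_force: 15

```text
time_s: 1.15
ee_pos: [365.4, -108.7, 233.6]
eef_rot: [0.666, 0.746, 0.0, 0.0]
ft_force: [-0.0, 0.4, -0.4]
gripper_width: 66.2
finger_force: 0.0
```

Call:
step_arm:
  increments:
    - [0,0,0,0,0.28]
    - [0,0,0,0,0.28]

```text
time_s: 1.32
ee_pos: [365.5, -108.7, 233.4]
eef_rot: [0.666, 0.746, -0.0, -0.0]
ft_force: [0.4, -0.1, 0.6]
gripper_width: 66.2
finger_force: 0.0
```

Call:
step_arm:
  increments:
    - [13,28,-10,0,0.28]
    - [28,60,-25,0,0.28]
    - [43,92,-40,0,0.28]
    - [58,124,-55,0,0.28]
    - [73,156,-70,0,0.28]
    - [88,190,-80,0,0.28]
    - [98,211,-90,0,0.28]
    - [102,220,-100,0,0.28]
    - [102,220,-100,0,0.28]
    - [102,220,-100,0,0.28]

```text
time_s: 2.15
ee_pos: [466.8, 107.7, 133.0]
eef_rot: [0.669, 0.744, -0.001, -0.001]
ft_force: [-0.7, -0.1, -0.2]
gripper_width: 66.3
finger_force: 0.0
```

Call:
step_arm:
  increments:
    - [1,4,-15,0,0.28]
    - [1,4,-35,0,0.28]
    - [1,4,-55,0,0.28]
    - [1,4,-75,0,0.28]
    - [1,4,-88,0,0.28]
    - [1,4,-93,0,0.28]
    - [1,4,-93,0,0.28]
    - [1,4,-93,0,0.7]
    - [1,4,-93,0,0.7]
    - [1,4,-93,0,0.7]
    - [1,4,-93,0,0.7]
    - [1,4,-93,0,0.7]
  grip_force: 20

```text
time_s: 3.15
ee_pos: [468.8, 113.1, 41.7]
eef_rot: [0.668, 0.744, 0.0, 0.001]
ft_force: [-1.7, -1.5, 5.6]
gripper_width: 43.6
finger_force: 20.0
```

Call:
step_arm:
  increments:
    - [0,0,10,0,0.7]
    - [0,0,28,0,0.7]
    - [0,0,48,0,0.7]
    - [0,0,68,0,0.7]
    - [0,0,83,0,0.7]
    - [5,-5,90,0,0.7]
    - [20,-19,90,0,0.7]
    - [40,-38,90,0,0.7]
    - [62,-60,90,0,0.7]
    - [84,-81,90,0,0.7]
    - [106,-102,90,0,0.7]
    - [128,-123,90,0,0.7]

```text
time_s: 4.15
ee_pos: [596.8, -11.1, 130.0]
eef_rot: [0.668, 0.744, -0.0, -0.0]
ft_force: [0.5, 0.4, -0.7]
gripper_width: 43.8
finger_force: 20.0
```

Call:
step_arm:
  increments:
    - [20,-19,0,0,0.7]
    - [36,-35,0,0,0.7]
    - [46,-44,0,0,0.7]
    - [49,-47,0,0,0.7]
    - [49,-47,0,0,0.7]
    - [49,-47,0,0,0.7]

```text
time_s: 4.65
ee_pos: [644.4, -56.3, 130.0]
eef_rot: [0.668, 0.744, -0.0, -0.001]
ft_force: [-0.5, 0.3, -0.8]
gripper_width: 44.0
finger_force: 20.0
```

Call:
step_arm:
  increments:
    - [1,0,-12,0,0.7]
    - [1,0,-30,0,0.7]
    - [1,0,-50,0,0.7]
    - [1,0,-67,0,0.7]
    - [1,0,-77,0,0.7]
    - [1,0,-80,0,0.7]
    - [1,0,-81,0,0.7]
    - [1,0,-82,0,0.7]
    - [1,0,-83,0,0.7]
    - [1,0,-83,0,0.7]
    - [1,0,-83,0,0.7]

```text
time_s: 5.57
ee_pos: [646.7, -56.9, 48.5]
eef_rot: [0.668, 0.744, 0.0, 0.001]
ft_force: [0.3, -0.1, -1.9]
gripper_width: 43.8
finger_force: 20.0
```

Call:
step_arm:
  increments:
    - [0,0,-0.5,0,0.7]
    - [0,0,-1,0,0.7]
    - [0,0,-1.5,0,0.7]
    - [0,0,-2,0,0.7]
    - [0,0,-2,0,0.7]

```text
time_s: 5.98
ee_pos: [646.2, -56.8, 45.7]
eef_rot: [0.668, 0.744, 0.0, 0.0]
ft_force: [-1.5, 0.5, 0.1]
gripper_width: 43.8
finger_force: 20.0
```

Call:
step_arm:
  increments:
    - [0,0,-0.5,0,0.7]
    - [0,0,-1,0,0.7]
    - [0,0,-1.5,0,0.7]
    - [0,0,-1.5,0,0.7]

```text
time_s: 6.32
ee_pos: [646.2, -56.8, 45.7]
eef_rot: [0.668, 0.744, -0.0, -0.0]
ft_force: [-5.2, 0.7, 9.4]
gripper_width: 43.8
finger_force: 20.0
```

Call:
step_arm:
  increments:
    - [0,0,0.5,0,0.4]
    - [0,0,0.5,0,0.4]
    - [0,0,0.5,0,0.4]
    - [0,0,12,0,0.4]
    - [0,0,30,0,0.4]
    - [0,0,55,0,0.4]
    - [0,0,80,0,0.28]
    - [0,0,90,0,0.28]
    - [-12,16,90,0,0.28]
    - [-32,44,90,0,0.28]
    - [-54,75,90,0,0.28]
    - [-76,105,90,0,0.28]

```text
time_s: 7.32
ee_pos: [569.0, 49.1, 133.9]
eef_rot: [0.668, 0.744, 0.0, -0.0]
ft_force: [0.5, 0.6, -0.2]
gripper_width: 65.8
finger_force: 0.0
```

Call:
step_arm:
  increments:
    - [-22,30,0,0,0.28]
    - [-44,61,0,0,0.28]
    - [-66,91,0,0,0.28]
    - [-88,122,0,0,0.28]
    - [-110,153,0,0,0.28]
    - [-130,181,0,0,0.28]
    - [-142,197,0,0,0.28]
    - [-146,203,0,0,0.28]
    - [-146,203,0,0,0.28]
    - [-146,203,0,0,0.28]

```text
time_s: 8.15
ee_pos: [424.7, 250.8, 134.2]
eef_rot: [0.668, 0.744, 0.0, 0.0]
ft_force: [-0.0, 0.0, 0.1]
gripper_width: 66.1
finger_force: 0.0
```

Call:
step_arm:
  increments:
    - [0,0,-15,0,0.28]
    - [0,0,-35,0,0.28]
    - [0,0,-55,0,0.28]
    - [0,0,-75,0,0.28]
    - [0,0,-89,0,0.28]
    - [0,0,-94,0,0.28]
    - [0,0,-94,0,0.28]
    - [0,0,-94,0,0.7]
    - [0,0,-94,0,0.7]
    - [0,0,-94,0,0.7]
    - [0,0,-94,0,0.7]
    - [0,0,-94,0,0.7]
  grip_force: 20

```text
time_s: 9.15
ee_pos: [425.0, 251.5, 41.1]
eef_rot: [0.668, 0.744, 0.001, 0.001]
ft_force: [0.3, -1.8, 3.6]
gripper_width: 42.8
finger_force: 20.0
```

Call:
step_arm:
  increments:
    - [0,0,10,0,0.7]
    - [0,0,28,0,0.7]
    - [0,0,48,0,0.7]
    - [0,0,68,0,0.7]
    - [0,0,83,0,0.7]
    - [5,-5,90,0,0.7]
    - [20,-21,90,0,0.7]
    - [40,-42,90,0,0.7]
    - [62,-64,90,0,0.7]
    - [84,-87,90,0,0.7]
    - [106,-110,90,0,0.7]
    - [128,-133,90,0,0.7]

```text
time_s: 10.15
ee_pos: [552.6, 116.6, 129.6]
eef_rot: [0.668, 0.744, -0.0, -0.0]
ft_force: [-0.3, 0.9, -1.7]
gripper_width: 42.8
finger_force: 20.0
```

Call:
step_arm:
  increments:
    - [22,-23,0,0,0.7]
    - [44,-46,0,0,0.7]
    - [62,-64,0,0,0.7]
    - [76,-79,0,0,0.7]
    - [82,-85,0,0,0.7]
    - [83,-86,0,0,0.7]
    - [83,-86,0,0,0.7]
    - [83,-86,0,0,0.7]

```text
time_s: 10.82
ee_pos: [634.1, 33.2, 129.7]
eef_rot: [0.668, 0.745, -0.0, -0.001]
ft_force: [0.0, 1.0, -1.4]
gripper_width: 42.5
finger_force: 20.0
```

Call:
step_arm:
  increments:
    - [1,0,-12,0,0.7]
    - [1,0,-30,0,0.7]
    - [1,0,-50,0,0.7]
    - [1,0,-67,0,0.7]
    - [1,0,-77,0,0.7]
    - [1,0,-81,0,0.7]
    - [1,0,-83,0,0.7]
    - [1,0,-84,0,0.7]
    - [1,0,-85,0,0.7]
    - [1,0,-85.5,0,0.7]
    - [1,0,-86,0,0.7]
    - [1,0,-86,0,0.7]

```text
time_s: 11.82
ee_pos: [636.8, 32.1, 45.2]
eef_rot: [0.668, 0.744, 0.0, 0.001]
ft_force: [-1.1, 0.4, 1.1]
gripper_width: 42.7
finger_force: 20.0
```

Call:
step_arm:
  increments:
    - [0,0,-0.5,0,0.7]
    - [0,0,-1,0,0.7]
    - [0,0,-1,0,0.7]

```text
time_s: 12.07
ee_pos: [636.9, 32.1, 45.2]
eef_rot: [0.668, 0.744, 0.0, 0.001]
ft_force: [-4.4, -0.3, 8.1]
gripper_width: 42.6
finger_force: 20.0
```

Call:
step_arm:
  increments:
    - [0,0,0.5,0,0.4]
    - [0,0,0.5,0,0.4]
    - [0,0,0.5,0,0.4]
    - [0,0,12,0,0.4]
    - [0,0,30,0,0.4]
    - [0,0,55,0,0.4]
    - [0,0,80,0,0.2]
    - [0,0,90,0,0.2]
    - [-12,-10,90,0,0.2]
    - [-34,-30,90,0,0.2]
    - [-60,-52,90,0,0.2]
    - [-86,-75,90,0,0.2]

```text
time_s: 13.07
ee_pos: [549.0, -43.1, 132.9]
eef_rot: [0.667, 0.745, -0.0, -0.0]
ft_force: [-0.8, -1.7, 0.2]
gripper_width: 73.2
finger_force: 0.0
```

Call:
step_arm:
  increments:
    - [-26,-22,0,0,0.2]
    - [-50,-43,0,0,0.2]
    - [-70,-60,0,0,0.2]
    - [-78,-67,0,0,0.2]
    - [-80,-69,0,0,0.2]
    - [-80,-69,0,0,0.2]
    - [-80,-69,0,0,0.2]

```text
time_s: 13.65
ee_pos: [471.0, -111.3, 133.3]
eef_rot: [0.668, 0.744, 0.0, 0.0]
ft_force: [-0.3, 0.3, -0.9]
gripper_width: 73.8
finger_force: 0.0
```

Call:
step_arm:
  increments:
    - [0,-0.5,-15,0,0.2]
    - [0,-0.5,-35,0,0.2]
    - [0,-0.5,-58,0,0.2]
    - [0,-0.5,-80,0,0.2]
    - [0,-0.5,-97,0,0.2]
    - [0,-0.5,-105,0,0.2]
    - [0,-0.5,-105,0,0.2]
    - [0,-0.5,-105,0,0.6]
    - [0,-0.5,-105,0,0.6]
    - [0,-0.5,-105,0,0.6]
    - [0,-0.5,-105,0,0.6]
    - [0,-0.5,-105,0,0.6]
  grip_force: 20

```text
time_s: 14.65
ee_pos: [471.2, -112.7, 29.3]
eef_rot: [0.668, 0.744, 0.0, 0.001]
ft_force: [0.3, 0.7, 4.7]
gripper_width: 51.6
finger_force: 20.0
```

Call:
step_arm:
  increments:
    - [0,0,10,0,0.6]
    - [0,0,28,0,0.6]
    - [0,0,48,0,0.6]
    - [0,0,68,0,0.6]
    - [0,0,83,0,0.6]
    - [3,6,90,0,0.6]
    - [12,24,90,0,0.6]
    - [24,48,90,0,0.6]
    - [38,76,90,0,0.6]
    - [52,104,90,0,0.6]
    - [66,132,90,0,0.6]
    - [80,160,90,0,0.6]

```text
time_s: 15.65
ee_pos: [550.0, 49.7, 117.7]
eef_rot: [0.668, 0.744, -0.0, -0.0]
ft_force: [1.9, 0.6, -1.4]
gripper_width: 51.9
finger_force: 20.0
```

Call:
step_arm:
  increments:
    - [14,28,0,0,0.6]
    - [28,56,0,0,0.6]
    - [42,84,0,0,0.6]
    - [54,108,0,0,0.6]
    - [63,126,0,0,0.6]
    - [66,132,0,0,0.6]
    - [66,133,0,0,0.6]
    - [66,133,0,0,0.6]

```text
time_s: 16.32
ee_pos: [615.4, 180.6, 117.5]
eef_rot: [0.668, 0.744, -0.001, -0.0]
ft_force: [-0.6, -0.5, -1.6]
gripper_width: 51.8
finger_force: 20.0
```

Call:
step_arm:
  increments:
    - [1,0,-12,0,0.6]
    - [1,0,-30,0,0.6]
    - [1,0,-50,0,0.6]
    - [1,0,-67,0,0.6]
    - [1,0,-77,0,0.6]
    - [1,0,-81,0,0.6]
    - [1,0,-83,0,0.6]
    - [1,0,-84,0,0.6]
    - [1,0,-85,0,0.6]
    - [1,0,-85.5,0,0.6]
    - [1,0,-86.5,0,0.6]
    - [1,0,-86.5,0,0.6]

```text
time_s: 17.32
ee_pos: [618.0, 180.9, 33.4]
eef_rot: [0.668, 0.744, 0.001, 0.001]
ft_force: [-2.0, 0.4, 5.2]
gripper_width: 52.0
finger_force: 20.0
```

Call:
step_arm:
  increments:
    - [0,0,0,0,0.34]
    - [0,0,0,0,0.34]
    - [0,0,0,0,0.34]
    - [0,0,12,0,0.34]
    - [0,0,30,0,0.34]
    - [0,0,55,0,0.34]
    - [0,0,80,0,0.2]
    - [0,0,100,0,0.2]
    - [-7,-16,100,0,0.2]
    - [-18,-42,100,0,0.2]
    - [-31,-72,100,0,0.2]
    - [-44,-102,100,0,0.2]

```text
time_s: 18.32
ee_pos: [572.8, 78.1, 132.7]
eef_rot: [0.667, 0.745, 0.0, 0.001]
ft_force: [-0.0, -0.2, 0.6]
gripper_width: 73.6
finger_force: 0.0
```

Call:
step_arm:
  increments:
    - [-13,-30,0,0,0.2]
    - [-26,-60,0,0,0.2]
    - [-39,-90,0,0,0.2]
    - [-52,-120,0,0,0.2]
    - [-65,-150,0,0,0.2]
    - [-78,-180,0,0,0.2]
    - [-91,-210,0,0,0.2]
    - [-104,-240,0,0,0.2]
    - [-117,-268,0,0,0.2]
    - [-127,-290,0,0,0.2]
    - [-133,-302,0,0,0.2]
    - [-134,-304,0,0,0.2]

```text
time_s: 19.32
ee_pos: [438.5, -227.5, 132.7]
eef_rot: [0.669, 0.743, -0.0, 0.001]
ft_force: [0.2, 0.4, 0.3]
gripper_width: 73.2
finger_force: 0.0
```

Call:
step_arm:
  increments:
    - [0,0,0,0,0.2]
    - [0,0,0,0,0.2]

```text
time_s: 19.48
ee_pos: [439.5, -224.7, 132.0]
eef_rot: [0.668, 0.744, 0.0, 0.0]
ft_force: [-0.4, 0.6, 0.4]
gripper_width: 73.3
finger_force: 0.0
```

Call:
step_arm:
  increments:
    - [0,0,-15,0,0.2]
    - [0,0,-35,0,0.2]
    - [0,0,-58,0,0.2]
    - [0,0,-80,0,0.2]
    - [0,0,-97,0,0.2]
    - [0,0,-104,0,0.2]
    - [0,0,-104,0,0.2]
    - [0,0,-104,0,0.6]
    - [0,0,-104,0,0.6]
    - [0,0,-104,0,0.6]
    - [0,0,-104,0,0.6]
    - [0,0,-104,0,0.6]
  grip_force: 20

```text
time_s: 20.48
ee_pos: [440.0, -225.9, 28.9]
eef_rot: [0.668, 0.744, 0.0, 0.001]
ft_force: [0.5, 1.4, 6.3]
gripper_width: 52.0
finger_force: 20.0
```

Call:
step_arm:
  increments:
    - [0,0,10,0,0.6]
    - [0,0,28,0,0.6]
    - [0,0,48,0,0.6]
    - [0,0,68,0,0.6]
    - [0,0,83,0,0.6]
    - [2,6,90,0,0.6]
    - [8,24,90,0,0.6]
    - [17,50,90,0,0.6]
    - [27,80,90,0,0.6]
    - [37,110,90,0,0.6]
    - [47,140,90,0,0.6]
    - [57,170,90,0,0.6]

```text
time_s: 21.48
ee_pos: [495.8, -53.2, 117.3]
eef_rot: [0.668, 0.744, -0.0, -0.001]
ft_force: [1.3, -0.1, -1.9]
gripper_width: 52.1
finger_force: 20.0
```

Call:
step_arm:
  increments:
    - [10,30,0,0,0.6]
    - [20,60,0,0,0.6]
    - [30,90,0,0,0.6]
    - [40,120,0,0,0.6]
    - [50,150,0,0,0.6]
    - [60,180,0,0,0.6]
    - [70,210,0,0,0.6]
    - [80,240,0,0,0.6]
    - [90,270,0,0,0.6]
    - [100,297,0,0,0.6]
    - [107,317,0,0,0.6]
    - [110,326,0,0,0.6]

```text
time_s: 22.48
ee_pos: [605.6, 273.7, 117.0]
eef_rot: [0.667, 0.745, -0.0, -0.001]
ft_force: [-0.3, 0.2, -0.2]
gripper_width: 51.9
finger_force: 20.0
```

Call:
step_arm:
  increments:
    - [0,1,0,0,0.6]
    - [0,1,0,0,0.6]
    - [0,1,0,0,0.6]

```text
time_s: 22.73
ee_pos: [605.6, 270.6, 117.2]
eef_rot: [0.668, 0.744, -0.001, -0.0]
ft_force: [-0.2, 0.8, -1.0]
gripper_width: 51.9
finger_force: 20.0
```

Call:
step_arm:
  increments:
    - [1,1,-12,0,0.6]
    - [1,1,-30,0,0.6]
    - [1,1,-50,0,0.6]
    - [1,1,-67,0,0.6]
    - [1,1,-77,0,0.6]
    - [1,1,-81,0,0.6]
    - [1,1,-83,0,0.6]
    - [1,1,-84,0,0.6]
    - [1,1,-85,0,0.6]
    - [1,1,-85.5,0,0.6]
    - [1,1,-86.5,0,0.6]
    - [1,1,-86.5,0,0.6]

```text
time_s: 23.73
ee_pos: [608.0, 273.0, 32.9]
eef_rot: [0.668, 0.744, 0.001, 0.001]
ft_force: [-1.6, -0.2, 5.1]
gripper_width: 51.7
finger_force: 20.0
```

Call:
step_arm:
  increments:
    - [0,0,0,0,0.34]
    - [0,0,0,0,0.34]
    - [0,0,0,0,0.34]
    - [0,0,12,0,0.34]
    - [0,0,30,0,0.34]
    - [0,0,55,0,0.34]
    - [0,0,80,0,0.25]
    - [0,0,100,0,0.25]
    - [-9,-16,100,-0.05,0.25]
    - [-23,-42,100,-0.12,0.25]
    - [-39,-72,100,-0.2,0.25]
    - [-55,-101,100,-0.254,0.25]

```text
time_s: 24.73
ee_pos: [551.7, 170.9, 132.1]
eef_rot: [0.758, 0.653, 0.001, 0.0]
ft_force: [1.0, 0.1, 0.1]
gripper_width: 68.6
finger_force: 0.0
```

Call:
step_arm:
  increments:
    - [-16,-30,0,0,0.25]
    - [-32,-59,0,0,0.25]
    - [-48,-88,0,0,0.25]
    - [-64,-117,0,0,0.25]
    - [-80,-147,0,0,0.25]
    - [-92,-169,0,0,0.25]
    - [-96,-177,0,0,0.25]
    - [-96,-177,0,0,0.25]
    - [-96,-177,0,0,0.25]

```text
time_s: 25.48
ee_pos: [456.8, -5.0, 131.8]
eef_rot: [0.757, 0.653, 0.001, 0.0]
ft_force: [0.2, 0.4, -0.6]
gripper_width: 69.2
finger_force: 0.0
```

Quick check of the brick and the placed pieces by numbers before gripping, then descend.

Call:
step_arm:
  increments:
    - [0,0,-15,0,0.25]
    - [0,0,-35,0,0.25]
    - [0,0,-58,0,0.25]
    - [0,0,-80,0,0.25]
    - [0,0,-97,0,0.25]
    - [0,0,-103,0,0.25]
    - [0,0,-103,0,0.25]
    - [0,0,-103,0,0.7]
    - [0,0,-103,0,0.7]
    - [0,0,-103,0,0.7]
    - [0,0,-103,0,0.7]
    - [0,0,-103,0,0.7]
  grip_force: 20

```text
time_s: 26.48
ee_pos: [456.8, -5.4, 28.9]
eef_rot: [0.757, 0.654, 0.0, 0.001]
ft_force: [1.5, 0.0, 4.3]
gripper_width: 39.8
finger_force: 20.0
```

Call:
step_arm:
  increments:
    - [0,0,10,0,0.7]
    - [0,0,28,0,0.7]
    - [0,0,48,0,0.7]
    - [0,0,68,0,0.7]
    - [0,0,83,0,0.7]
    - [5,-6,90,0.02,0.7]
    - [20,-23,90,0.05,0.7]
    - [38,-44,90,0.09,0.7]
    - [58,-67,90,0.13,0.7]
    - [78,-90,90,0.17,0.7]
    - [98,-113,90,0.21,0.7]
    - [118,-136,90,0.248,0.7]

```text
time_s: 27.48
ee_pos: [574.8, -142.4, 118.7]
eef_rot: [0.67, 0.743, 0.0, 0.0]
ft_force: [0.6, -0.1, -1.6]
gripper_width: 40.0
finger_force: 20.0
```

Call:
step_arm:
  increments:
    - [20,-23,0,0,0.7]
    - [40,-46,0,0,0.7]
    - [58,-67,0,0,0.7]
    - [72,-83,0,0,0.7]
    - [78,-90,0,0,0.7]
    - [79,-91,0,0,0.7]
    - [79,-91,0,0,0.7]
    - [79,-91,0,0,0.7]

```text
time_s: 28.15
ee_pos: [652.6, -231.5, 118.2]
eef_rot: [0.67, 0.742, -0.0, -0.001]
ft_force: [-0.2, -0.2, -1.4]
gripper_width: 39.8
finger_force: 20.0
```

Call:
step_arm:
  increments:
    - [1,-1,-12,0,0.7]
    - [1,-1,-30,0,0.7]
    - [1,-1,-50,0,0.7]
    - [1,-1,-67,0,0.7]
    - [1,-1,-77,0,0.7]
    - [1,-1,-81,0,0.7]
    - [1,-1,-83,0,0.7]
    - [1,-1,-84,0,0.7]
    - [1,-1,-85,0,0.7]
    - [1,-1,-85.5,0,0.7]
    - [1,-1,-86.5,0,0.7]
    - [1,-1,-86.5,0,0.7]

```text
time_s: 29.15
ee_pos: [654.9, -233.8, 33.0]
eef_rot: [0.67, 0.742, 0.0, 0.001]
ft_force: [0.2, 0.1, 2.4]
gripper_width: 40.0
finger_force: 20.0
```

Call:
step_arm:
  increments:
    - [0,0,-0.5,0,0.7]
    - [0,0,-1,0,0.7]
    - [0,0,-1,0,0.7]
    - [0,0,-0.5,0,0.46]
    - [0,0,-0.5,0,0.46]
    - [0,0,0,0,0.46]
    - [0,0,12,0,0.46]
    - [0,0,30,0,0.46]
    - [0,0,55,0,0.46]
    - [0,0,80,0,0.4]
    - [0,0,110,0,0.4]
    - [0,0,140,0,0.4]

```text
time_s: 30.15
ee_pos: [653.8, -233.0, 173.3]
eef_rot: [0.67, 0.742, -0.0, -0.0]
ft_force: [-0.3, 0.7, -0.5]
gripper_width: 55.3
finger_force: 0.0
```

Call:
step_arm:
  increments:
    - [-30,0,20,0,0.4]
    - [-65,0,40,0,0.4]
    - [-100,0,50,0,0.4]
    - [-135,0,50,0,0.4]
    - [-170,0,50,0,0.4]
    - [-205,0,50,0,0.4]
    - [-235,0,50,0,0.4]
    - [-255,0,50,0,0.4]
    - [-260,0,50,0,0.4]
    - [-260,0,50,0,0.4]
    - [-260,0,50,0,0.4]

```text
time_s: 31.07
ee_pos: [394.8, -233.5, 222.3]
eef_rot: [0.67, 0.742, 0.0, 0.001]
ft_force: [1.0, 0.4, 0.6]
gripper_width: 55.1
finger_force: 0.0
```

```bash
python3 - <<'E'
from h import *
for n in('scene','top'):
    im,d=look(n,n+'2.png'); print(n); objs(d,im,n)
E
python3 -c "
import cv2
a=cv2.imread('pics/scene2.png')[110:310,140:480];cv2.imwrite('pics/s2c.png',cv2.resize(a,None,fx=2.3,fy=2.3,interpolation=cv2.INTER_CUBIC))"
```

```text
scene
px [ 73. 164.] n 609 top z 13.7 centre 282.5 -692.3 size [140.3 100.4] ang 14.7 mean [ 282.5 -686.3]
px [ 98. 162.] n 76 top z 14.4 centre 286.6 -612.4 size [25.8 58.9] ang 72.3 mean [ 285.4 -611.8]
px [ 48. 177.] n 63 top z 13.4 centre 329.0 -756.1 size [42.9 30. ] ang 52.4 mean [ 329.1 -751.3]
px [411. 210.] n 113 top z 39.7 centre 607.5 273.6 size [48.5 47.8] ang 61.7 mean [607.6 273.5]
px [379. 216.] n 115 top z 39.3 centre 617.2 181.7 size [45.4 47.9] ang 1.1 mean [617.4 182.4]
px [325. 221.] n 91 top z 67.1 centre 636.0 33.5 size [39.8 39. ] ang 84.8 mean [636.8  33.1]
px [291. 228.] n 98 top z 67.7 centre 645.9 -57.6 size [41.7 39.5] ang 8.1 mean [646.9 -57.7]
px [402. 233.] n 124 top z 39.7 centre 680.1 233.2 size [47.5 49.3] ang 23.9 mean [680.2 233.1]
px [225. 243.] n 274 top z 45.7 centre 655.1 -233.6 size [39.9 62.1] ang 7.1 mean [ 655.6 -233.5]
px [315. 247.] n 101 top z 67.6 centre 712.8 -3.0 size [38.1 38.4] ang 81.8 mean [713.5  -3.4]
px [229. 265.] n 305 top z 45.3 centre 725.3 -223.3 size [40.6 62.3] ang 8.0 mean [ 724.9 -223.8]
top
px [622. 279.] n 118 top z 80.7 centre 325.5 -797.4 size [92.4 19.8] ang 12.6 mean [ 324.8 -798.7]
px [564. 325.] n 256 top z 79.9 centre 201.2 -649.4 size [171.7  50.7] ang 65.4 mean [ 193.7 -646. ]
px [614. 317.] n 116 top z 80.9 centre 228.3 -775.5 size [17.5 89.4] ang 52.3 mean [ 228.4 -777. ]
```

View pics/s2c.png

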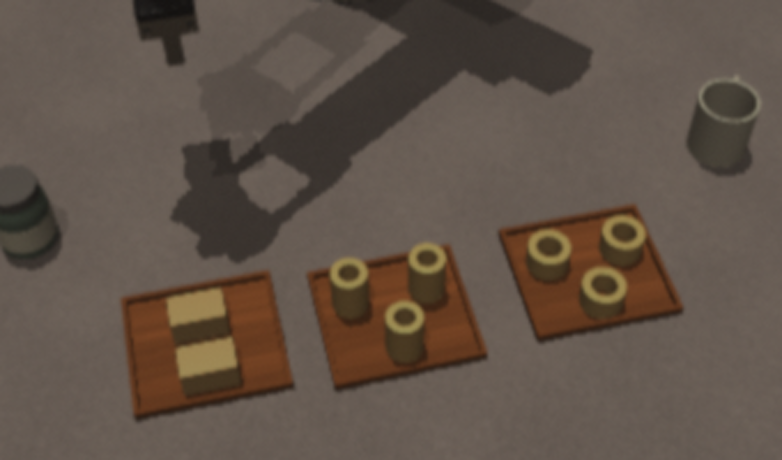

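View pics/top2.png

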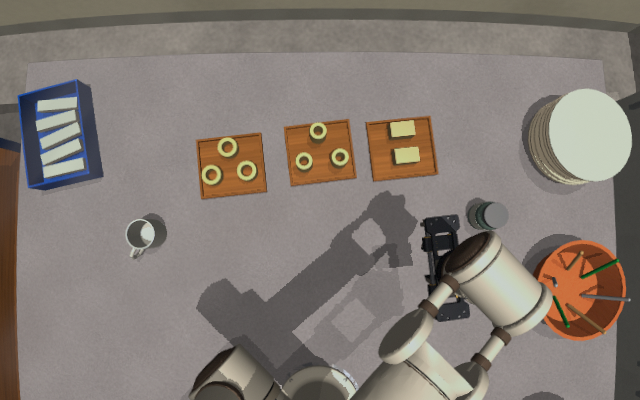

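The scene crop shows all five pieces upright in the matching trays: tubes at (349,288) and (427,272), collars at (549,254) and (623,239), brick at (197,312). Piece tops match the samples' tops. In the top view the mug (142,234) and jar (488,215) have not moved, and the arm is clear.

```bash
python3 -c "
from bench import arm; print(arm.job_done())"
```

```text
the job is handed in; nothing more can be done
None
```

I put both tubes, both collars and the brick flat in their matching trays and let them go, left the mug and jar where they were, and handed the job in at about 31 s.

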